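Nest three handled parts pans on their stand with the handles fanned clear

TASK

Put the three steel parts pans away on the round storage stand: set the large pan flat in the stand first, then nest the middle pan in it, then the small pan in that, each seated level on the floor of the one below. Turn the handles so that they fan out at least 45 degrees from one another and none lies over another, and leave everything else on the bench where it is.

Things in the scene. Friction and masses are not known exactly. Their poses are not given: they have to be found in the camera images.
- stand_floor (a point): Centre of the floor of the fixed dark steel storage stand, a low round dish 136 mm across. The floor is 6 mm above the worktop and 124 mm or more across inside; the lip stands 6 mm above the floor. z is up.
- large_pan_center (a point): Centre of the large round steel pan (widest and lowest of three, 0.10 to 0.20 kg): on the pan's axis, half-way up its 50 mm height. The pan tapers from 128 mm across the rim to 112 mm across the bottom, wall 3 mm, floor 4 mm thick, open at the top. Its z axis is the pan's axis (up when it stands), its x axis points horizontally from the pan's axis along its handle.
- large_pan_grip (a point): Middle of the large pan's wooden handle grip, 113 mm from the pan's axis (along x) and 51 mm above the underside of the pan. The grip is 18 mm wide, 20 mm high, 72 mm long, and rises outwards at 8 degrees; a thin 14 mm wide strap joins it to the pan just under the rim. Axes as for the pan's centre.
- middle_pan_center (a point): Centre of the middle round steel pan (0.09 to 0.18 kg): on the pan's axis, half-way up its 60 mm height. The pan tapers from 108 mm across the rim to 92 mm across the bottom, wall 3 mm, floor 4 mm thick, open at the top. Its z axis is the pan's axis (up when it stands), its x axis points horizontally from the pan's axis along its handle.
- middle_pan_grip (a point): Middle of the middle pan's wooden handle grip, 103 mm from the pan's axis (along x) and 61 mm above the underside of the pan. The grip is 18 mm wide, 20 mm high, 72 mm long, and rises outwards at 8 degrees; a thin 14 mm wide strap joins it to the pan just under the rim. Axes as for the pan's centre.
- small_pan_center (a point): Centre of the small round steel pan (narrowest and tallest, 0.07 to 0.15 kg): on the pan's axis, half-way up its 70 mm height. The pan tapers from 88 mm across the rim to 72 mm across the bottom, wall 3 mm, floor 4 mm thick, open at the top. Its z axis is the pan's axis (up when it stands), its x axis points horizontally from the pan's axis along its handle.
- small_pan_grip (a point): Middle of the small pan's wooden handle grip, 93 mm from the pan's axis (along x) and 71 mm above the underside of the pan. The grip is 18 mm wide, 20 mm high, 72 mm long, and rises outwards at 8 degrees; a thin 14 mm wide strap joins it to the pan just under the rim. Axes as for the pan's centre.
- middle_pan: The middle pan; origin at the centre of its underside, axes as for its centre. Nested properly its underside stands 4 mm above that of the large pan.
- large_pan: The large pan; origin at the centre of its underside, axes as for its centre.
- small_pan: The small pan; origin at the centre of its underside, axes as for its centre. Nested properly its underside stands 4 mm above that of the middle pan. In a proper nest there is about 7 mm of play all round each pan, each handle passes just over the rims below, and handles one above another would touch and keep the pans from settling.
- fixture_center (a point): A wooden glueing board with a toggle clamp and red lever, fixed equipment: board about 130 x 190 mm (long along its y), 18 mm high, this point at the centre of its top; the clamp reaches about 90 mm above the worktop.
- cabinet_corner (a point): Front right corner, at bench level, of the fixed dark grey drawer cabinet with its pulled-out drawer: from here it extends about 260 mm to the left (+y) and 260 mm away from the robot (+x), 215 mm tall.
- machine_side (a point): Point at bench level on the left side of the fixed binding machine: the machine fills the worktop from here to the right (-y), roughly 50 to 200 mm high.
- glue_1_center (a point): Glue bottle with a red cap, a bystander: 44 mm across, 143 mm tall, upright; its centre, half-way up.
- stapler_center (a point): Blue stapler, a bystander: 34 x 141 x 60 mm, long along its y; its centre, 30 mm up.
- sanding_block_center (a point): Wooden sanding block, a bystander: 40 x 90 x 31 mm; its centre.
- ring_tub_2_center (a point): Small tub-shaped heap of silvery rings, a bystander: 82 x 105 x 52 mm; its centre, half-way up.
- screwdriver_1_center (a point): Yellow screwdriver, a bystander: 29 x 197 x 26 mm, long along its y, lying behind the clamp fixture; its centre.
- plaque_2_center (a point): Framed plaque lying flat, a bystander: 120 x 90 x 15 mm; its centre.
- eraser_center (a point): Eraser, a bystander: 23 x 44 x 12 mm; its centre.

How it is judged:
By the outcome, as a careful person would: the job done as asked, in the order asked, and still so for the second after the job is handed in, with the robot touching nothing.
It also fails if it takes over 72 s, if anything falls off the work surface, if the arm or the gripper's body presses on something with over 40 N, if the wrist force passes 120 N, or if a joint passes its speed limit or range.

ROBOT

A 6-joint arm with a two-finger parallel gripper is mounted at the origin on a cart in front of the work surface, level with it; the furniture and walls round the work are solid. World frame = base frame: x ahead of the robot, y to its left, z up, the work surface at z = 0. Lengths are in m, angles in degrees, forces in N, time in s.
With the tool pointing down it reaches from about 0.4 to 0.825 m from the base axis. Payload 7 kg.
Tool frame: the origin (TCP) lies midway between the tips of the shut fingers; the grasp point (between the pads) lies 19 mm behind it; z points along the fingers, y is the direction in which the jaws open and shut (so a half turn about z gives the same grasp; the last joint's range is limited). The gripper opens to 88 mm and grips with 3 to 60 N. Pads are 19 mm wide; open, the fingers measure 130 mm over their backs; the gripper's body (78 mm by 193 mm) begins 47 mm behind the grasp point.
Start: joints at [-57.978, 20.546, 0.682, 0, -70.136, -16.507], TCP at [0.181, -0.65, 0.227] pointing down, gripper open.
Joint ranges: [-176.03, 176.03], [-82.01, 121.73], [-58.28, 71.71], [-173.87, 95.51], [-174.79, -0.11], [-173.66, 173.66]. Speed limits (degrees/s): [136.94, 136.94, 172.46, 180, 180, 180].

INTERFACE

Orientations are given as [roll, pitch, yaw] about the fixed x, y, z axes, in that order (R = Rz(yaw) Ry(pitch) Rx(roll)).
In Python, from plant import sensors, viewer, r gives the robot as it stands. The module is installed in compiled form; this text tells all that it offers.
- The arm moves only by the shell command python3 -m handwheel 'ROWS' [OPENING] [FORCE]. ROWS is JSON, one flat list of numbers, 6 for each row, row after row: the shift along the world's x, y, z in cm, then the turn, a rotation vector about the world's x, y, z in rad. In form: [tx, ty, tz, wx, wy, wz, tx, ty, tz, wx, wy, wz, ...]. A call has 1 to 8 rows; each row is the pose to reach, as a shift and turn from the pose measured when the call began; what a row does not reach only later rows make up. A row lasts 1/10 s, in which the tool goes at most 50 mm and 8.59 degrees, less where a joint would pass 70% of its speed; a pose out of reach is approached as far as the arm can. A call with a gripper value outside its range is refused whole. OPENING is the closure in counts, from 0 (fully open) to 255 (shut), set as the call begins (- or left out, the last holds). The fingers move at their own pace and stop on an object; FORCE is the grip in N (left out, the last holds). Time passes only in rows, so rows that repeat a pose let the fingers close. It gives the time, the measured TCP pose, the force and the opening at its end, in the units of the state.
- sensors.get_state(): the state, without advancing time (a new reading comes with each control period).
- viewer.capture(name): name is "scene" or "top" or "wrist"; returns a dict with "img" (480x640x3 uint8, red, green, blue), "camera_matrix" (3x3 intrinsics, pixels), "k1" (the pictures are not rectified: a ray, as slopes to the right and down, at radius r is drawn at 1 + k1 r^2 times it, then the intrinsics apply), "camera_from_world" (4x4, takes a point from world to camera coordinates); the wrist camera has in their place "mount" (4x4, takes a point from camera to tool coordinates, whose origin is the TCP and whose axes are the flange's). Camera axes: x right, y down, z forward; pixel columns grow to the right and rows downward; lengths in m; the calibration is good to about 2 mm. A picture is of the moment at which its call begins: read the wrist's pose just before it. There is no depth.
- r.close_job(): hands the job in, once; it reports no verdict.
The state is a dict: "time_s": time; "joints": joint angles; "qd": joint speeds; "joint_torque": joint torques, N m; "tcp_pos": TCP position; "eef_rot": TCP orientation; "contact_force": force on the tool from outside, world axes, zero at the start; "moment": the same for the moment, N m; "gripper_width": finger opening in m.
Only numpy, scipy, OpenCV 4.12 (cv2) and the standard library are available. Lean on these libraries where they do the work, as an engineer would, in place of code of your own. Each camera call takes 0.05 s, during which the arm holds its last target.

## Working session

There is one attempt and no reset: what is moved stays moved. The work goes in short steps, Python scripts to look and compute and a shell command to move; the robot and the scene stay as the last step left them, time stands still between calls to the robot, and variables do not carry over. Pictures are saved under pics/ and viewed, and the job is handed in when it is done.

```bash
mkdir -p pics
cat > h.py <<'E'
import numpy as np, cv2
from plant import sensors, viewer, r
from scipy.spatial.transform import Rotation as R
def save(name,fn):
    c=viewer.capture(name); cv2.imwrite('pics/'+fn+'.png',c['img'][:,:,::-1]); 
    import pickle; pickle.dump((c,sensors.get_state()),open('pics/'+fn+'.pkl','wb')); return c
def load(fn):
    import pickle; return pickle.load(open('pics/'+fn+'.pkl','rb'))
def cam(fn):
    c,s=load(fn)
    if 'camera_from_world' in c: T=c['camera_from_world']
    else:
        M=np.eye(4); M[:3,:3]=R.from_euler('xyz',s['eef_rot'],degrees=True).as_matrix(); M[:3,3]=s['tcp_pos']
        T=np.linalg.inv(M@np.array(c['mount']))
    return np.array(c['camera_matrix']),float(c['k1']),np.array(T)
def proj(fn,P):
    K,k,T=cam(fn); P=np.atleast_2d(P); q=P@T[:3,:3].T+T[:3,3]; s=q[:,:2]/q[:,2:]
    s=s*(1+k*(s**2).sum(1,keepdims=True)); return s@np.diag([K[0,0],K[1,1]])+K[:2,2]
def unproj(fn,uv,z):
    K,k,T=cam(fn); uv=np.atleast_2d(uv).astype(float); d=(uv-K[:2,2])/[K[0,0],K[1,1]]; s=d.copy()
    for _ in range(30): s=d/(1+k*(s**2).sum(1,keepdims=True))
    D=np.c_[s,np.ones(len(s))]@T[:3,:3]; o=-T[:3,:3].T@T[:3,3]
    return o+D*((z-o[2])/D[:,2])[:,None]
def crop(fn,x0,y0,x1,y1,f,out):
    im=cv2.imread('pics/'+fn+'.png')[y0:y1,x0:x1]; cv2.imwrite('pics/'+out+'.png',cv2.resize(im,None,fx=f,fy=f,interpolation=cv2.INTER_CUBIC))
E
python3 - <<'E'
from h import *
for n in('scene','top','wrist'):
    c=save(n,n+'0'); print(n,{k:np.round(v,4).tolist() for k,v in c.items() if k!='img'})
print(sensors.get_state())
E
```

```text
scene {'camera_matrix': [[454.0137, 0.0, 321.1225], [0.0, 454.0137, 236.3066], [0.0, 0.0, 1.0]], 'k1': -0.0213, 'camera_from_world': [[-0.5248, -0.8512, 0.006, 0.2228], [-0.531, 0.3218, -0.7839, 0.3556], [0.6653, -0.4146, -0.6208, 0.8153], [0.0, 0.0, 0.0, 1.0]]}
top {'camera_matrix': [[527.2283, 0.0, 317.656], [0.0, 527.2283, 237.0113], [0.0, 0.0, 1.0]], 'k1': -0.0067, 'camera_from_world': [[0.0179, -0.9998, 0.0001, -0.0594], [-0.9964, -0.0178, -0.0832, 0.5535], [0.0832, 0.0014, -0.9965, 1.335], [0.0, 0.0, 0.0, 1.0]]}
wrist {'camera_matrix': [[425.6956, 0.0, 315.9181], [0.0, 425.6956, 236.529], [0.0, 0.0, 1.0]], 'k1': 0.009, 'mount': [[0.0008, -0.9686, -0.2485, 0.066], [1.0, 0.0009, -0.0003, -0.0006], [0.0005, -0.2485, 0.9686, -0.1572], [0.0, 0.0, 0.0, 1.0]]}
{'time_s': 0.15, 'joints': array([-5.79778359e+01,  2.05837873e+01,  6.48156799e-01, -1.27702712e-02,
       -7.01364992e+01, -1.65064294e+01]), 'qd': array([-0.03596285, -0.10899384,  0.26011109,  0.03624025, -0.06854302,
        0.01186257]), 'joint_torque': array([ 1.70656280e-03, -5.83278143e+01,  2.93290472e+01,  7.00120658e+00,
        8.75426049e-03, -1.27570711e-04]), 'tcp_pos': array([ 0.1804347 , -0.65007604,  0.2258414 ]), 'eef_rot': array([ 1.79927432e+02, -8.98355366e-03, -1.64488606e+02]), 'contact_force': array([ 0.08656114,  0.41004591, -0.24613846]), 'moment': array([ 0.00912282, -0.02714395,  0.02826908]), 'gripper_width': 0.08779885095357412}
```

View pics/top0.png

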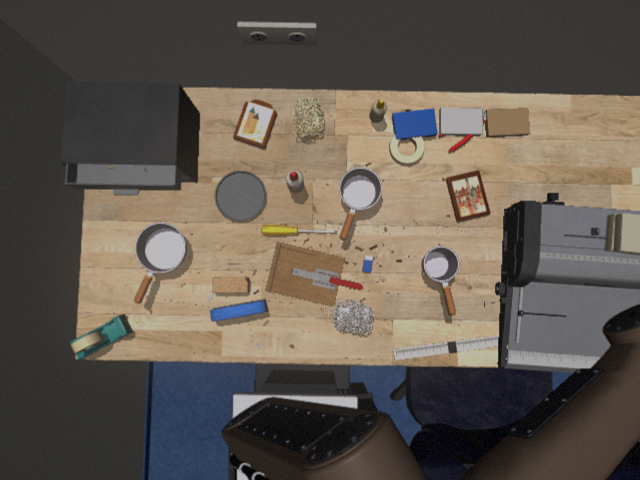

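View pics/scene0.png

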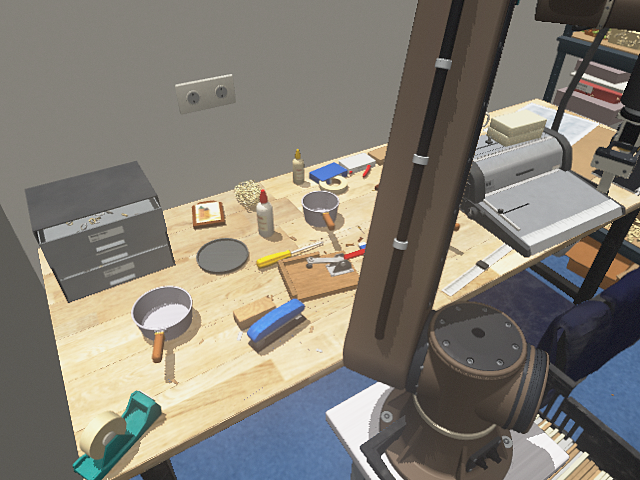

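View pics/wrist0.png

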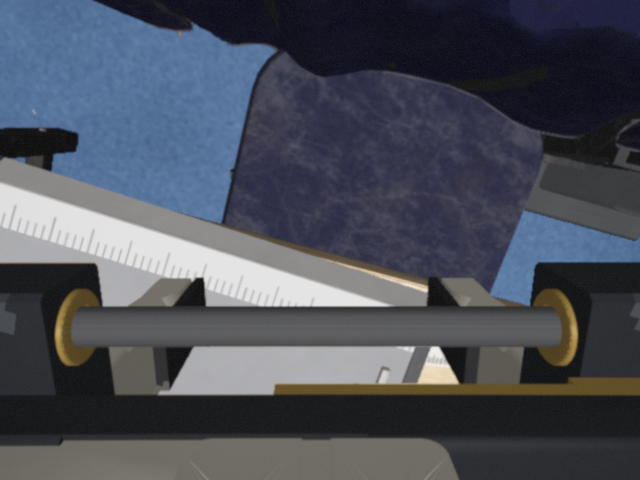

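Run:
```python
from h import *
crop('top0',110,160,290,310,4.4,'c1'); crop('top0',320,150,480,330,3.3,'c2')
print('large',unproj('top0',[[162,248]],.05),'stand',unproj('top0',[[241,196]],.006),'mid',unproj('top0',[[361,190]],.06),'small',unproj('top0',[[440,265]],.07))
```

```text
large [[0.5173652  0.34235765 0.05      ]] stand [[0.66030087 0.15366079 0.006     ]] mid [[ 0.67238283 -0.15687558  0.06      ]] small [[ 0.48638572 -0.35379242  0.07      ]]
```

View pics/c1.png

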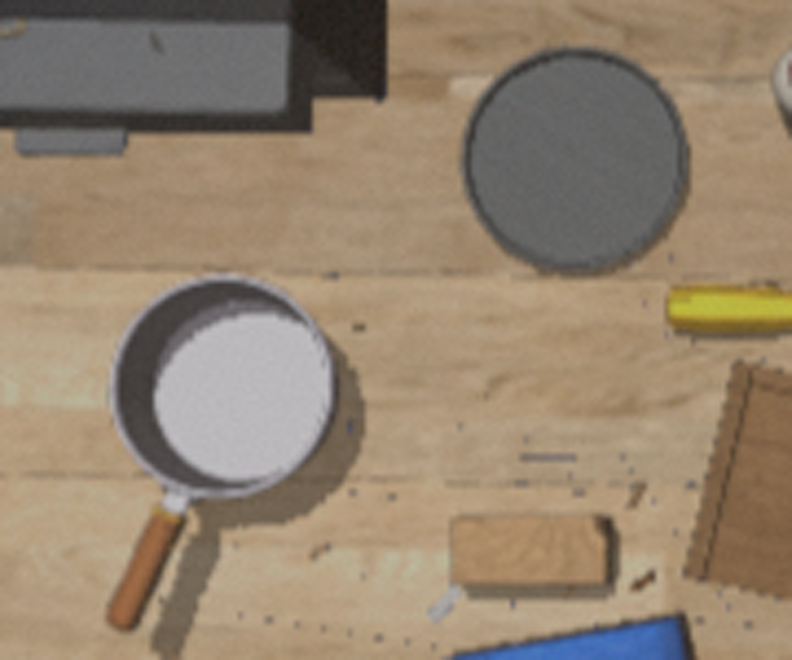

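View pics/c2.png

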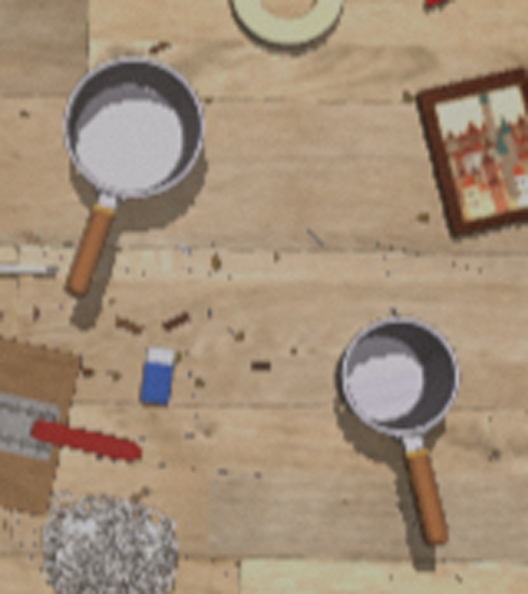

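```bash
cat > fit.py <<'E'
from h import *
def show(fn,P,rad,h,rg,yaw,out,box,f):
    K=cv2.imread('pics/'+fn+'.png'); x0,y0,x1,y1=box
    im=cv2.resize(K[y0:y1,x0:x1],None,fx=f,fy=f,interpolation=cv2.INTER_CUBIC)
    th=np.linspace(0,2*np.pi,73)
    def draw(pts,col):
        uv=(proj(fn,pts)-[x0,y0]+.5)*f; cv2.polylines(im,[np.round(uv).astype(int)],False,col,1)
    draw(np.c_[P[0]+rad*np.cos(th),P[1]+rad*np.sin(th),0*th+P[2]+h],(0,255,0))
    if rg:
        a=np.radians(yaw);X=np.array([np.cos(a),np.sin(a)]);Y=np.array([-X[1],X[0]])
        g=[]
        for u,v in((-36,-9),(36,-9),(36,9),(-36,9),(-36,-9)):
            xy=P[:2]+X*(rg+u*.001)+Y*v*.001; g.append([*xy,P[2]+h+.001+u*.00014+.010])
        draw(np.array(g),(0,0,255))
    cv2.imwrite('pics/'+out+'.png',im)
E
python3 - <<'E'
from h import *
def px(l,o,f): return np.array(l)/f+o
for n,o,f,c,i,e,h in(('L',(110,160),4.4,(224.5,386),(172,512),(122,622),.05),('M',(320,150),3.3,(134,128.5),(104,208),(77,290),.06),('S',(320,150),3.3,(399.5,378),(417,452),(435,540),.07)):
    C=unproj('top0',px(c,o,f)-.5,h)[0]; I=unproj('top0',px(i,o,f)-.5,h+.006)[0];E=unproj('top0',px(e,o,f)-.5,h+.011)[0]
    G=(I+E)/2; print(n,C,'yaw',[np.degrees(np.arctan2(*(q-C)[1::-1])).round(2) for q in(I,E)],np.linalg.norm((G-C)[:2]))
print(unproj('top0',px((576,159.5),(110,160),4.4)-.5,.012))
E
```

```text
L [0.51924919 0.34616953 0.05      ] yaw [np.float64(160.98), np.float64(160.07)] 0.11011771896791697
M [ 0.67632676 -0.15457476  0.06      ] yaw [np.float64(160.15), np.float64(161.36)] 0.09953713936218418
S [ 0.48877292 -0.35518482  0.07      ] yaw [np.float64(-168.13), np.float64(-168.86)] 0.08904040336425992
[[0.65997542 0.15432788 0.012     ]]
```

```bash
python3 -m handwheel '[22,18,10,0,0,0.84,22,18,10,0,0,0.84,22,18,10,0,0,0.84,22,18,10,0,0,0.84,22,18,10,0,0,0.84,22,18,10,0,0,0.84,22,18,10,0,0,0.84]' 60 60
python3 - <<'E'
from h import *
for uv in((181,190),(187,185),(199,120)): print(uv,unproj('top0',[uv],0),unproj('top0',[uv],.215),unproj('top0',[uv],.1))
print('glue cap',unproj('top0',[[294,176]],.143),'glue base side',unproj('top0',[[297,190]],.0))
print('tape',unproj('top0',[[130,325],[75,350],[100,337]],.04))
E
```

```text
time_s: 0.85
tcp_pos: [0.4047, -0.4676, 0.3282]
eef_rot: [-179.9, -0.0, -115.9]
contact_force: [-0.4, -0.4, 0.1]
gripper_width: 0.0672
(181, 190) [[0.67445586 0.31351454 0.        ]] [[0.63806553 0.25651254 0.215     ]] [[0.65753012 0.28700198 0.1       ]]
(187, 185) [[0.68808781 0.29817846 0.        ]] [[0.64956812 0.24357201 0.215     ]] [[0.67017167 0.27278011 0.1       ]]
(199, 120) [[0.86425553 0.27296251 0.        ]] [[0.79821784 0.22229488 0.215     ]] [[0.83354033 0.24939617 0.1       ]]
glue cap [[0.68853764 0.00895612 0.143     ]] glue base side [[0.67988031 0.00722586 0.        ]]
tape [[0.32290942 0.41762321 0.04      ]
 [0.25840599 0.55264132 0.04      ]
 [0.2917307  0.49157303 0.04      ]]
```

```bash
python3 -m handwheel '[12,37,-2,0,0,0.84,12,37,-2,0,0,0.84,12,37,-2,0,0,0.84,12,37,-2,0,0,0.84,12,37,-2,0,0,0.84,12,37,-2,0,0,0.84,12,37,-2,0,0,0.84,12,37,-2,0,0,0.84]' 60 60
python3 -m handwheel '[-7,34,-8,0,0,0.85,-7,34,-8,0,0,0.85,-7,34,-8,0,0,0.85,-7,34,-8,0,0,0.85,-7,34,-8,0,0,0.85,-7,34,-8,0,0,0.85,-7,34,-8,0,0,0.85,-7,34,-8,0,0,0.85]' 60 60
```

```text
time_s: 1.65
tcp_pos: [0.5247, -0.0955, 0.3079]
eef_rot: [-179.8, -0.0, -67.8]
contact_force: [-0.3, -1.0, -1.3]
gripper_width: 0.0667
time_s: 2.45
tcp_pos: [0.4533, 0.2476, 0.2262]
eef_rot: [-179.9, 0.1, -18.9]
contact_force: [0.0, -0.2, -0.3]
gripper_width: 0.0667
```

```bash
python3 -m handwheel '[-1.5,6,-3,0,0,-0.01,-3.1,11,-6,0,0,-0.015,-3.1,13.3,-8,0,0,-0.015,-3.1,13.3,-8,0,0,-0.015,-3.1,13.3,-8,0,0,-0.015]' 60 60
python3 - <<'E'
from h import *
save('wrist','w1');print(load('w1')[1]['tcp_pos'],load('w1')[1]['eef_rot'])
c='w1'
a=np.radians(160.3);C=np.array([.5192,.3462]);X=np.array([np.cos(a),np.sin(a)])
print(proj(c,[[*C,.05],[*(C+X*.113),.061],[*(C+X*.149),.066]]))
E
```

```text
time_s: 2.95
tcp_pos: [0.4216, 0.3807, 0.1441]
eef_rot: [179.8, 0.1, -19.7]
contact_force: [-0.6, -0.6, -0.4]
gripper_width: 0.0669
[0.42213114 0.38008962 0.14534036] [ 1.79923149e+02  6.86693721e-02 -1.97467846e+01]
[[313.61977026  60.80273335]
 [313.82251822 261.77616108]
 [313.87363236 321.07843701]]
```

View pics/w1.png

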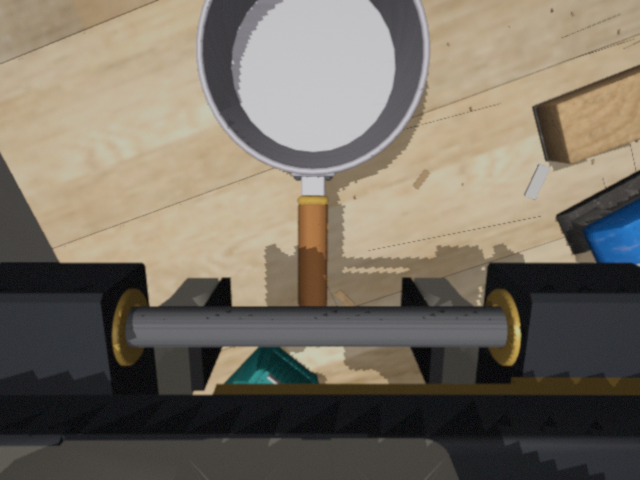

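```bash
python3 -m handwheel '[0,0,-4,0,0,0,0,0,-8,0,0,0,0,0,-10.5,0,0,0,0,0,-11.5,0,0,0,0,0,-11.5,0,0,0]' 60 60
python3 -m handwheel '[0,0,0,0,0,0,0,0,0,0,0,0,0,0,0,0,0,0,0,0,0,0,0,0,0,0,0,0,0,0,0,0,0,0,0,0]' 255 60
```

```text
time_s: 3.5
tcp_pos: [0.4225, 0.3789, 0.0302]
eef_rot: [179.9, 0.1, -19.8]
contact_force: [0.0, -0.5, 0.3]
gripper_width: 0.0671
time_s: 4.1
tcp_pos: [0.4225, 0.3791, 0.0304]
eef_rot: [179.9, 0.1, -19.8]
contact_force: [-0.4, 0.4, 0.4]
gripper_width: 0.0245
```

```bash
python3 -m handwheel '[0,0,0,0,0,0,0,0,0,0,0,0,0,0,0,0,0,0]' 255 60
python3 -m handwheel '[0,0,1,0,0,0,0,0,2,0,0,0,0,0,4,0,0,0,0,0,6,0,0,0,0,0,8,0,0,0,0,0,8,0,0,0]' 255 60
python3 - <<'E'
from h import *
save('wrist','w2');save('scene','s2')
crop('s2',60,170,300,350,3.3,'s2c')
E
```

```text
time_s: 4.4
tcp_pos: [0.4225, 0.3791, 0.0304]
eef_rot: [179.9, 0.1, -19.8]
contact_force: [-0.6, 0.2, 0.4]
gripper_width: 0.0174
time_s: 5.0
tcp_pos: [0.4237, 0.3807, 0.1142]
eef_rot: [-179.8, -0.0, -19.8]
contact_force: [0.1, 0.1, -1.3]
gripper_width: 0.0174
```

View pics/w2.png

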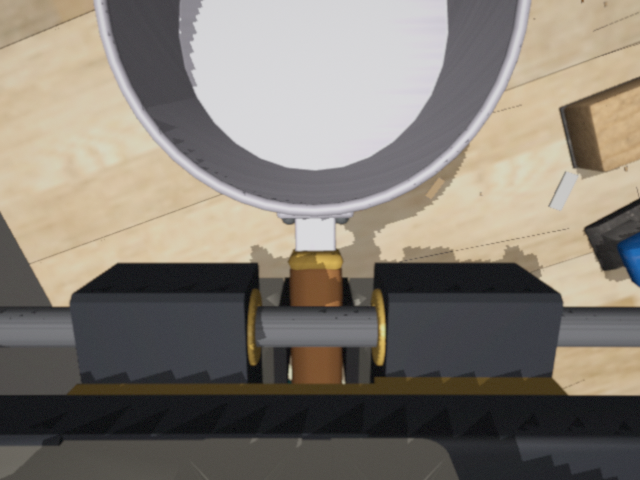

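View pics/s2c.png

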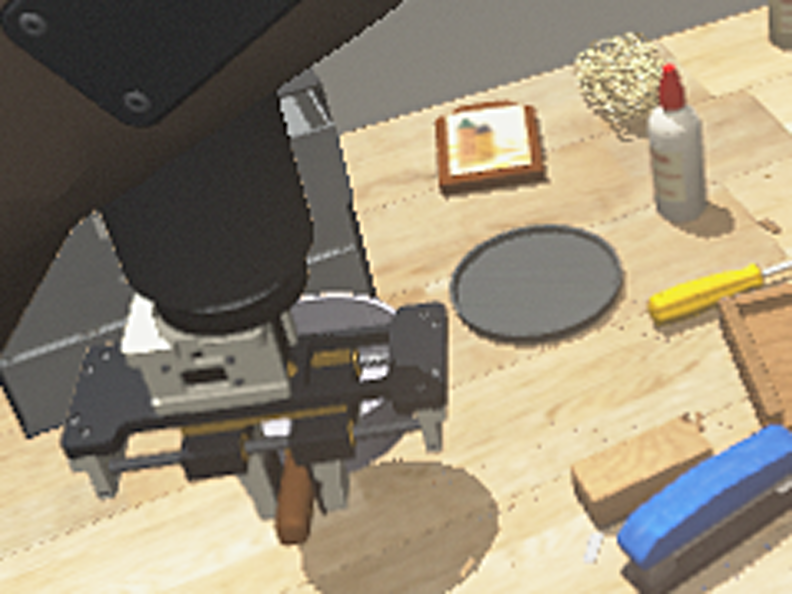

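```bash
cat > wov.py <<'E'
from h import *
# overlay pan model in wrist picture: pan axis at tool x = d, underside at tool z = u (both m), droop deg about tool y
def wov(fn,out,d,u,rt,rb,h,tilt=0,g=1):
    c,s=load(fn); M=np.eye(4); M[:3,:3]=R.from_euler('xyz',s['eef_rot'],degrees=True).as_matrix(); M[:3,3]=s['tcp_pos']
    im=cv2.imread('pics/'+fn+'.png'); th=np.linspace(0,2*np.pi,121)
    Rt=R.from_euler('y',tilt,degrees=True).as_matrix()
    for rr,hh,col in((rt,h,(0,255,0)),(rb-.003,.004,(0,0,255))):
        P=np.c_[d+rr*np.cos(th),rr*np.sin(th),0*th+u-hh]
        piv=np.array([0,0,-.019]); P=(P-piv)@Rt.T+piv
        W=P@M[:3,:3].T+M[:3,3]; cv2.polylines(im,[np.round(proj(fn,W)).astype(int)],False,col,1)
    cv2.imwrite('pics/'+out+'.png',im[:400])
E
python3 - <<'E'
from wov import *
wov('w2','w2o',.1021,.0304,.064,.056,.05,0)
E
```

```text
(no output)
```

View pics/w2o.png

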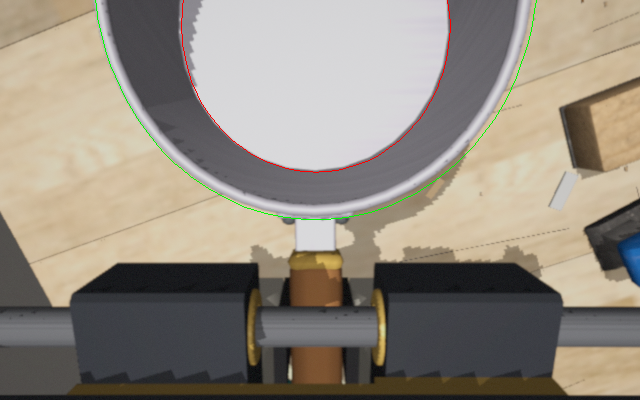

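```bash
python3 -m handwheel '[0,-2,0,0,0,0.02,0,-5,0,0,0,0.04,1,-9,0,0,0,0.06,3,-13,0,0,0,0.07,6,-16.5,0,0,0,0.084,9.5,-19,0,0,0,0.084,12.5,-20,0,0,0,0.084,13.8,-20,0,0,0,0.084]' 255 60
python3 -m handwheel '[0,0,0,0,0,0,0,0,0,0,0,0]' 255 60
python3 - <<'E'
from h import *
save('wrist','w3');save('top','t3');print(load('t3')[1]['tcp_pos'],load('t3')[1]['eef_rot'])
E
```

```text
time_s: 5.9
tcp_pos: [0.562, 0.1772, 0.1099]
eef_rot: [179.9, 0.1, -15.2]
contact_force: [-0.9, -0.3, -1.7]
gripper_width: 0.0173
time_s: 6.1
tcp_pos: [0.561, 0.1768, 0.1086]
eef_rot: [179.8, 0.2, -15.2]
contact_force: [0.0, 0.0, -1.6]
gripper_width: 0.0175
[0.56075563 0.17735236 0.10937482] [179.82200748   0.19498287 -15.13171297]
```

View pics/w3.png

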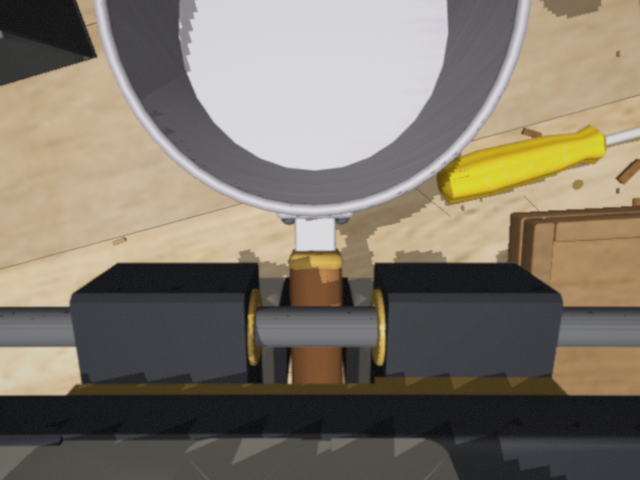

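View pics/t3.png

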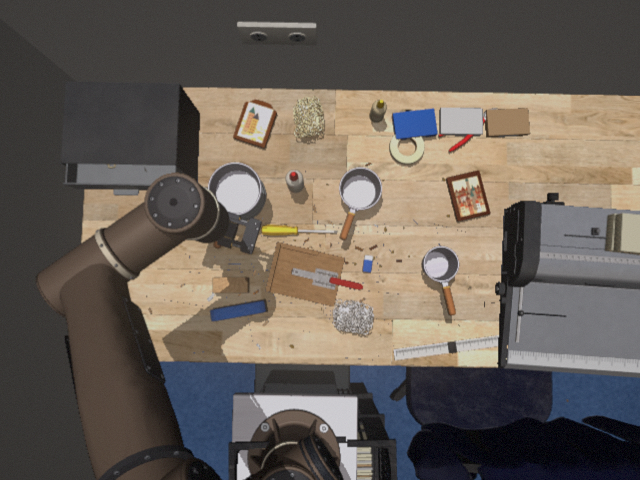

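Run:
```python
from fit import *
for i in range(3): print(sensors.get_state()['tcp_pos'])
a=np.radians(-15.15); C=np.array([.5609,.1771])+.1021*np.array([np.cos(a),np.sin(a)]); print(C)
show('t3',[*C,.109-.0304],.064,.05,.113,164.85,'t3o',(190,140,310,260),5)
```

```text
[0.56075563 0.17735236 0.10937482]
[0.56075563 0.17735236 0.10937482]
[0.56075563 0.17735236 0.10937482]
[0.65945151 0.15041648]
```

View pics/t3o.png

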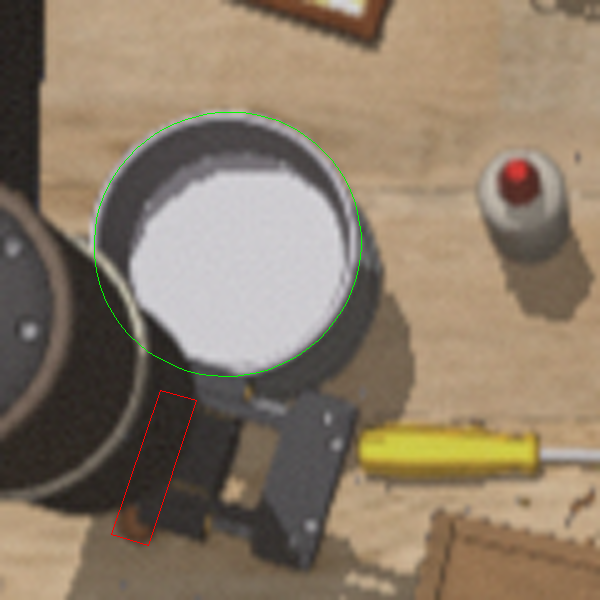

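Run:
```python
from fit import *
show('top0',[.660,.1543,0],.068,.012,0,0,'so',(190,140,290,250),5)
show('t3',[.6595,.1525,.109-.0304],.064,.05,.113,164.85,'t3p',(190,140,290,250),5)
cv2.imwrite('pics/cmp.png',np.hstack([cv2.imread('pics/so.png'),cv2.imread('pics/t3p.png')])[:, :800*2][::1,::1][:550])
im=cv2.imread('pics/cmp.png'); cv2.imwrite('pics/cmp.png',cv2.resize(im,(800,440)))
```

```text
(no output)
```

View pics/cmp.png

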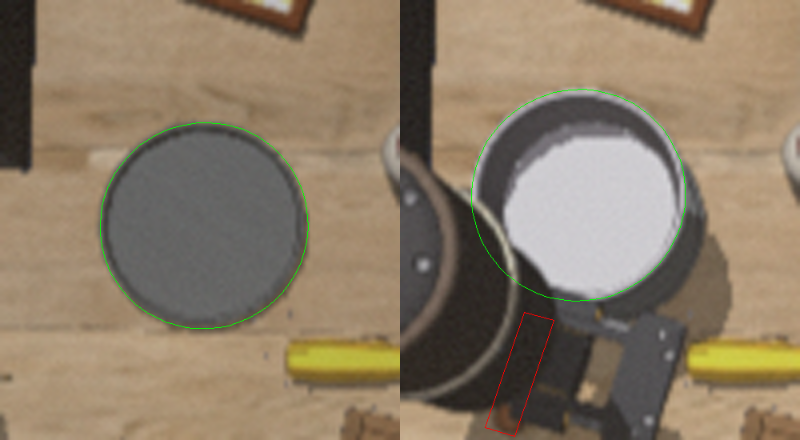

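```bash
python3 -m handwheel '[0,0.2,-1,0,0,0,0.05,0.2,-3,0,0,0,0.05,0.2,-5,0,0,0,0.05,0.2,-6.4,0,0,0,0.05,0.2,-6.9,0,0,0,0.05,0.2,-6.9,0,0,0]' 255 60
python3 -m handwheel '[0,0,-0.15,0,0,0,0,0,-0.3,0,0,0,0,0,-0.4,0,0,0,0,0,-0.4,0,0,0]' 255 60
```

```text
time_s: 6.8
tcp_pos: [0.5604, 0.1795, 0.0396]
eef_rot: [179.7, 0.3, -15.1]
contact_force: [0.0, -0.2, -1.1]
gripper_width: 0.0178
time_s: 7.2
tcp_pos: [0.5607, 0.1798, 0.0364]
eef_rot: [179.8, 0.2, -15.1]
contact_force: [-2.1, -0.5, 2.7]
gripper_width: 0.0179
```

```bash
python3 -m handwheel '[0,0,0,0,0,0,0,0,0,0,0,0,0,0,0,0,0,0,0,0,0,0,0,0]' 130 60
python3 -m handwheel '[0,0,1,0,0,0,0,0,4,0,0,0,0,0,8,0,0,0,0,0,12,0,0,0,-3,0,15,0,0,0,-7,-4,17,0,0,0]' 130 60
python3 - <<'E'
from h import *
save('wrist','w4');save('top','t4');crop('t4',170,130,320,280,4,'t4c')
E
```

```text
time_s: 7.6
tcp_pos: [0.5608, 0.1798, 0.0364]
eef_rot: [179.8, 0.2, -15.1]
contact_force: [-0.2, -0.2, 0.6]
gripper_width: 0.0416
time_s: 8.2
tcp_pos: [0.4988, 0.1485, 0.2062]
eef_rot: [180.0, 0.0, -15.0]
contact_force: [0.2, -0.4, 0.3]
gripper_width: 0.0428
```

View pics/w4.png

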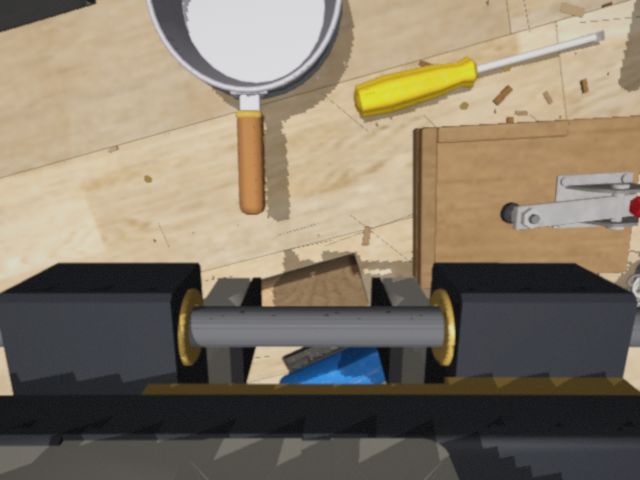

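View pics/t4c.png

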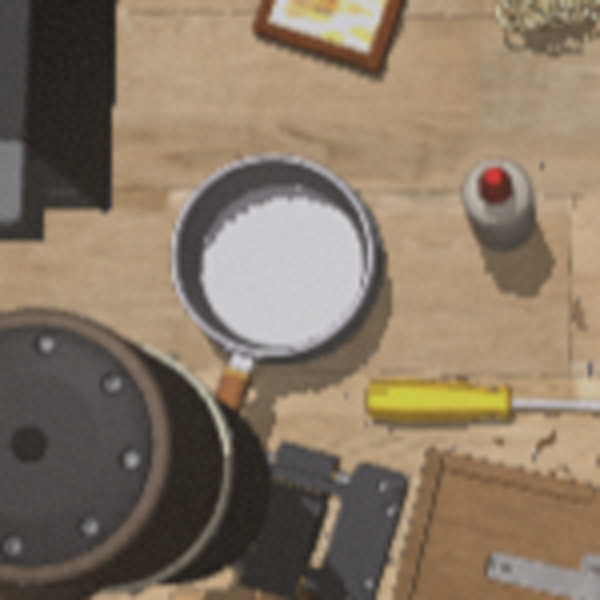

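```bash
python3 -m handwheel '[0.5,-4,0,0,0,-0.03,2,-9,0,0,0,-0.07,4,-14,0,0,0,-0.07,6,-19,-1,0,0,-0.07,8,-24,-3,0,0,-0.07,9,-27.3,-4.6,0,0,-0.07,9,-27.3,-4.6,0,0,-0.07]' 60 60
python3 - <<'E'
from fit import *
save('wrist','w5');save('top','t5')
show('t5',[.660,.1543,.006],.064,.05,.113,164.9,'t5o',(180,140,300,270),4.5)
c,s=load('w5'); print(s['tcp_pos'],s['eef_rot'])
a=np.radians(160.9);C=np.array([.6763,-.1546]);X=np.array([np.cos(a),np.sin(a)])
show('w5',[*C,0],.054,.06,.103,160.9,'w5o',(0,0,640,480),1.2)
E
```

```text
time_s: 9.0
tcp_pos: [0.5847, -0.1325, 0.1584]
eef_rot: [179.9, 0.3, -19.3]
contact_force: [-1.9, -0.2, -1.3]
gripper_width: 0.0671
[ 0.58472446 -0.13136548  0.15913541] [179.95245859   0.2219725  -19.31778218]
```

View pics/t5o.png

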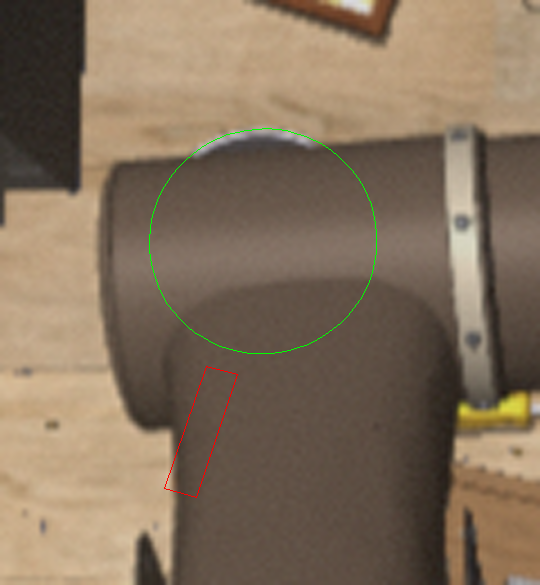

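View pics/w5o.png

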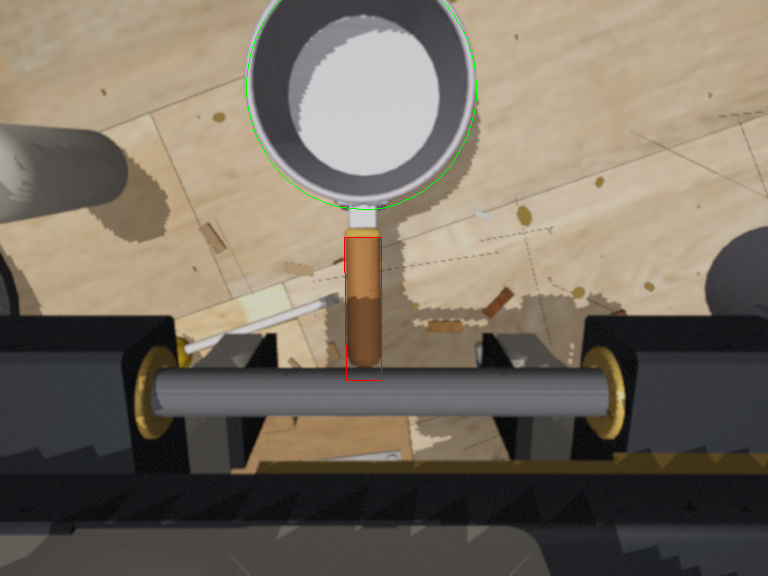

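```bash
python3 -m handwheel '[0.5,0.6,-3,0,0,0,0.5,0.6,-4,0,0,0,0.5,0.6,-4,0,0,0]' 60 60
python3 - <<'E'
from fit import *
print(sensors.get_state()['tcp_pos'])
save('wrist','w6')
c,s=load('w6'); print(s['tcp_pos'],s['eef_rot'])
show('w6',[.6763,-.1546,0],.054,.06,.103,160.9,'w6o',(0,0,640,480),1.2)
E
```

```text
time_s: 9.4
tcp_pos: [0.5887, -0.1228, 0.1194]
eef_rot: [179.9, 0.3, -19.2]
contact_force: [-0.9, -0.7, 0.5]
gripper_width: 0.0671
[ 0.58871956 -0.12277873  0.11943764]
[ 0.58957562 -0.12300497  0.12068979] [ 1.79959026e+02  1.78915746e-01 -1.91561548e+01]
```

View pics/w6o.png

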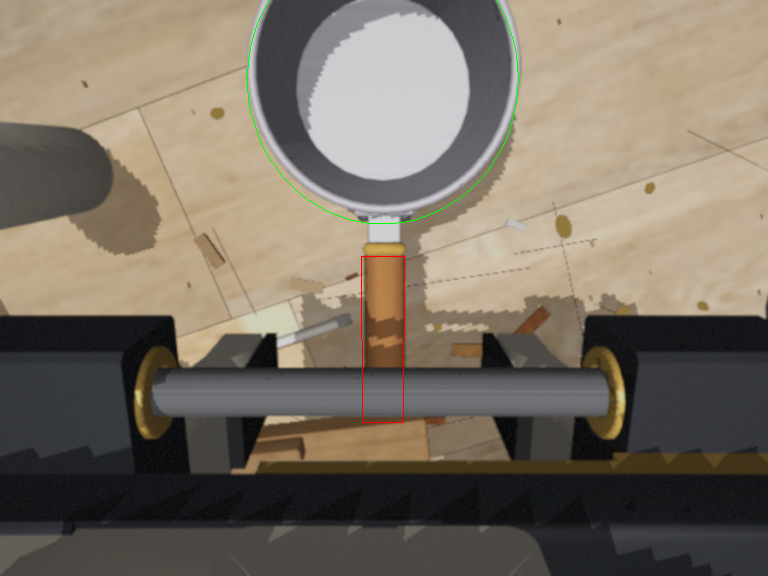

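```bash
python3 -m handwheel '[0.3,-0.1,-3,0,0,0,0.3,-0.1,-6,0,0,0,0.3,-0.1,-7.5,0,0,0,0.3,-0.1,-8,0,0,0,0.3,-0.1,-8,0,0,0]' 60 60
python3 -m handwheel '[0,0,0,0,0,0,0,0,0,0,0,0,0,0,0,0,0,0,0,0,0,0,0,0,0,0,0,0,0,0,0,0,0,0,0,0,0,0,0,0,0,0,0,0,0,0,0,0]' 255 60
```

```text
time_s: 9.95
tcp_pos: [0.593, -0.1237, 0.0415]
eef_rot: [180.0, 0.1, -19.1]
contact_force: [-0.4, 0.5, 0.5]
gripper_width: 0.0674
time_s: 10.75
tcp_pos: [0.593, -0.1237, 0.0415]
eef_rot: [180.0, 0.2, -19.1]
contact_force: [-0.6, -0.4, 0.0]
gripper_width: 0.0175
```

```bash
python3 -m handwheel '[0,0,1,0,0,0,0,0,3,0,0,0,0,0,6,0,0,0,0,0,9,0,0,0,-2,0,12,0,0,0,-4,0,13,0,0,0,-4,0,13,0,0,0]' 255 60
python3 - <<'E'
from wov import *
save('wrist','w7'); print(load('w7')[1]['tcp_pos'],load('w7')[1]['eef_rot'])
for d in(.0905,):
    wov('w7','w7o',d,.0415,.054,.046,.06,0)
E
```

```text
time_s: 11.45
tcp_pos: [0.552, -0.1237, 0.1744]
eef_rot: [-180.0, -0.0, -19.1]
contact_force: [0.6, -0.6, -1.3]
gripper_width: 0.0174
[ 0.55270117 -0.12366214  0.17329778] [-1.79973895e+02  1.72900710e-02 -1.91041005e+01]
```

View pics/w7o.png

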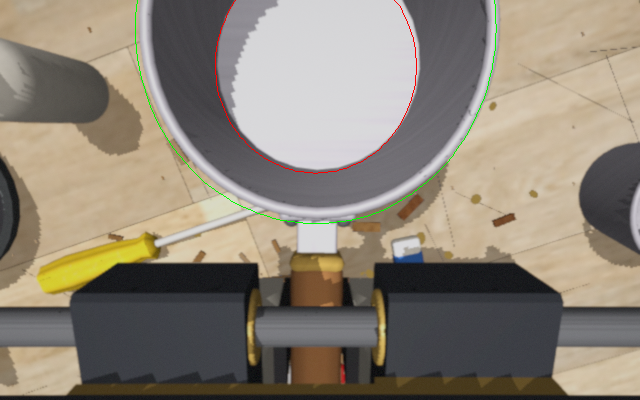

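```bash
python3 -m handwheel '[-2,1,0,0,0,0.06,-5,3,0,0,0,0.12,-8,6,0,0,0,0.2,-9.5,9,0,0,0,0.3,-9.5,12,0,0,0,0.4,-8,15,0,0,0,0.5,-5,17.5,0,0,0,0.6,-2,19.5,0,0,0,0.7]' 255 60
python3 -m handwheel '[2,1.5,0,0,0,0.12,4,2.5,0,0,0,0.22,5.5,2.5,0,0,0,0.31,5.7,2.3,0,0,0,0.33,5.7,2.3,0,0,0,0.33]' 255 60
python3 -c "
from plant import sensors
s=sensors.get_state();print(s['tcp_pos'],s['eef_rot'])"
```

```text
time_s: 12.3
tcp_pos: [0.5337, 0.0732, 0.1733]
eef_rot: [-180.0, 0.0, 21.3]
contact_force: [0.5, 0.0, -0.5]
gripper_width: 0.0179
time_s: 12.8
tcp_pos: [0.5905, 0.0958, 0.1722]
eef_rot: [-179.9, 0.1, 40.1]
contact_force: [-0.3, 0.1, -0.7]
gripper_width: 0.0176
[0.59053965 0.09583831 0.17216988] [-1.79939376e+02  1.22315370e-01  4.01440439e+01]
```

Run:
```python
from wov import *
from fit import show
save('wrist','w8');save('top','t8');s=load('w8')[1];print(s['tcp_pos'],s['eef_rot'])
wov('w8','w8o',.0917,.0415,.054,.046,.06,0)
a=np.radians(40.1);C=s['tcp_pos'][:2]+.0917*np.array([np.cos(a),np.sin(a)]);print(C)
show('t8',[*C,.172-.0415],.054,.06,.103,220.1,'t8a',(190,130,310,260),5)
show('t8',[.6602,.1535,.006],.064,.05,.113,164.9,'t8b',(190,130,310,260),5)
cv2.imwrite('pics/t8o.png',cv2.resize(np.hstack([cv2.imread('pics/t8a.png'),cv2.imread('pics/t8b.png')]),None,fx=.66,fy=.66))
```

```text
[0.59019216 0.09576635 0.17249212] [-1.79941475e+02  9.65919077e-02  4.01005920e+01]
[0.66033546 0.15483249]
```

View pics/w8o.png

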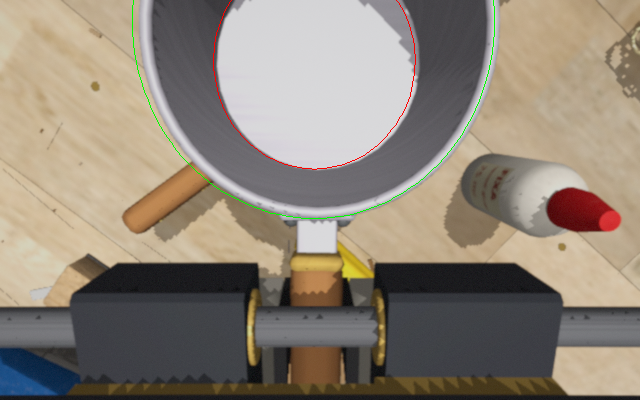

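View pics/t8o.png

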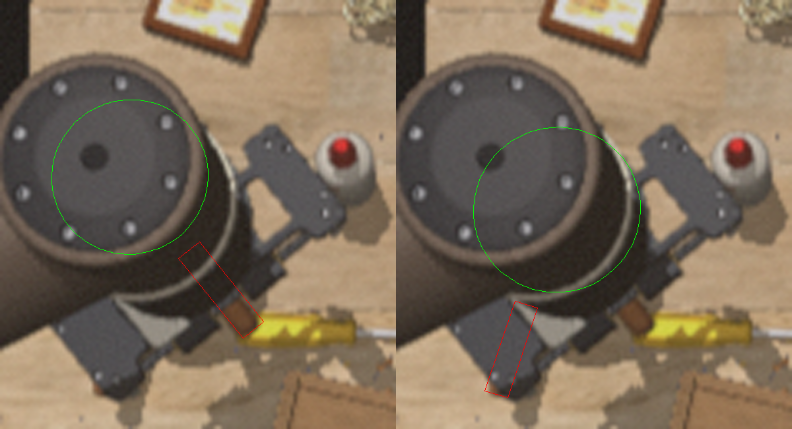

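Run:
```python
from fit import *
f=.66*5
for p in((343,210),(320,233),(275,125),(243,155)):
    uv=np.array(p)/f+[190,130]-.5
    print(p,unproj('t8',uv,.24),unproj('t8',uv,.27))
show('top0',[.684,.008,0],.022,0.0,0,0,'g0',(270,150,330,210),6)
show('top0',[.684,.008,0],.022,0.1,0,0,'g1',(270,150,330,210),6)
cv2.imwrite('pics/g.png',np.hstack([cv2.imread('pics/g0.png'),cv2.imread('pics/g1.png')]))
a=np.radians(40.1);t=np.array([.5902,.0947]);X=np.array([np.cos(a),np.sin(a)]);Y=np.array([-X[1],X[0]])
for u in(-1,1):
  for v in(-1,1): print(t+X*.039*u+Y*.0965*v)
```

```text
(343, 210) [[0.63126842 0.00461057 0.24      ]] [[0.62625843 0.00313177 0.27      ]]
(320, 233) [[0.61567672 0.01943986 0.24      ]] [[0.61107834 0.01756958 0.27      ]]
(275, 125) [[0.68739254 0.05091718 0.24      ]] [[0.68090093 0.04821594 0.27      ]]
(243, 155) [[0.66687102 0.07159065 0.24      ]] [[0.66092116 0.06834365 0.27      ]]
[ 0.622526   -0.00423574]
[0.49821014 0.14339409]
[0.68218986 0.04600591]
[0.557874   0.19363574]
```

View pics/g.png

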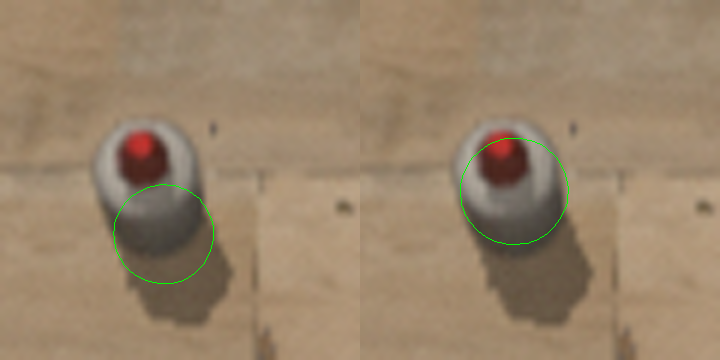

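```bash
python3 -m handwheel '[0,-0.1,-2,0,0,0,0,-0.1,-5,0,0,0,0,-0.1,-8,0,0,0,0,-0.1,-10,0,0,0,0,-0.1,-11.3,0,0,0,0,-0.1,-11.5,0,0,0,0,-0.1,-11.5,0,0,0]' 255 60
python3 -m handwheel '[0,0,-0.2,0,0,0,0,0,-0.4,0,0,0,0,0,-0.6,0,0,0,0,0,-0.6,0,0,0]' 255 60
```

```text
time_s: 13.6
tcp_pos: [0.5903, 0.0949, 0.0584]
eef_rot: [-180.0, 0.0, 40.1]
contact_force: [-0.5, 0.9, 0.2]
gripper_width: 0.0175
time_s: 14.0
tcp_pos: [0.5902, 0.0948, 0.0525]
eef_rot: [-180.0, 0.0, 40.1]
contact_force: [0.1, 0.4, -1.1]
gripper_width: 0.0174
```

```bash
python3 -m handwheel '[0,0,-0.1,0,0,0,0,0,-0.15,0,0,0,0,0,-0.15,0,0,0]' 255 60
```

```text
time_s: 14.3
tcp_pos: [0.5903, 0.0948, 0.0513]
eef_rot: [-180.0, 0.0, 40.1]
contact_force: [-2.1, -0.0, 3.2]
gripper_width: 0.0177
```

```bash
python3 -m handwheel '[0,0,0,0,0,0,0,0,0,0,0,0,0,0,0,0,0,0,0,0,0,0,0,0]' 130 60
python3 -m handwheel '[0,0,1.5,0,0,0,0,0,5,0,0,0,0,0,9,0,0,0,-2,-1,13,0,0,0,-5,-3,17,0,0,0,-8,-5,19,0,0,0,-8,-5,20,0,0,0]' 130 60
python3 - <<'E'
from h import *
save('wrist','w9');save('top','t9');crop('t9',170,130,320,280,4,'t9c')
E
```

```text
time_s: 14.7
tcp_pos: [0.5903, 0.0949, 0.0513]
eef_rot: [-180.0, 0.0, 40.1]
contact_force: [-0.1, -0.0, 0.3]
gripper_width: 0.0408
time_s: 15.4
tcp_pos: [0.5082, 0.0433, 0.2546]
eef_rot: [180.0, -0.2, 40.1]
contact_force: [1.2, 0.2, 0.2]
gripper_width: 0.0435
```

View pics/w9.png

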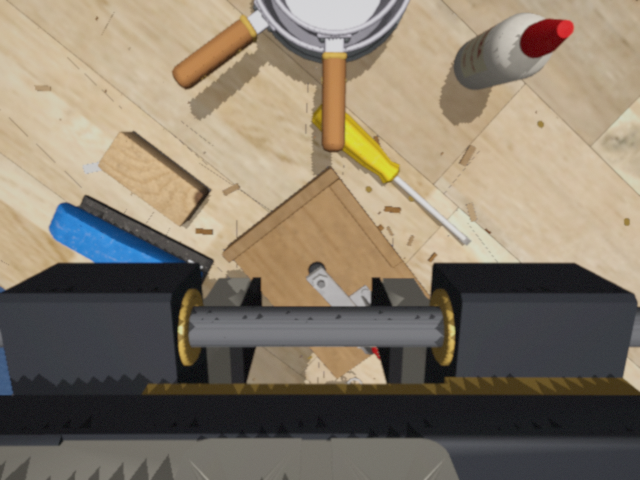

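View pics/t9c.png

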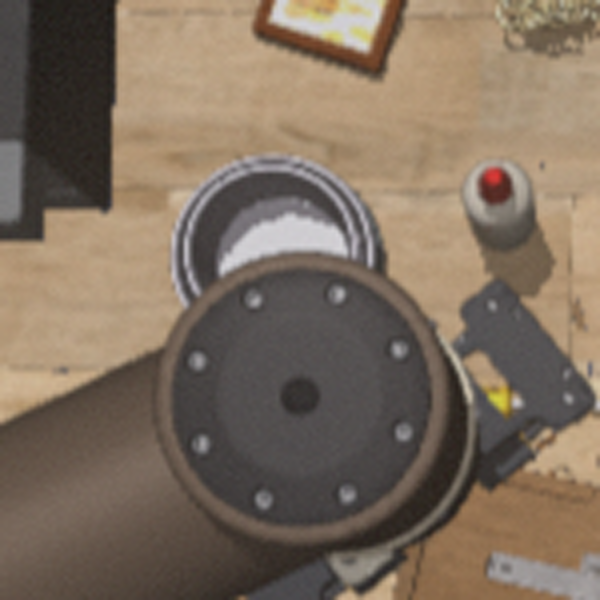

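```bash
python3 -m handwheel '[-3,-13,0,0,0,-1.15,-3,-13,0,0,0,-1.15,-3,-13,0,0,0,-1.15,-3,-13,0,0,0,-1.15,-3,-13,0,0,0,-1.15,-3,-13,0,0,0,-1.15,-3,-13,0,0,0,-1.15,-3,-13,0,0,0,-1.15]' 60 60
python3 -m handwheel '[-2,-14,0,0,0,-1.15,-2,-14,0,0,0,-1.15,-2,-14,0,0,0,-1.15,-2,-14,0,0,0,-1.15,-2,-14,0,0,0,-1.15,-2,-14,0,0,0,-1.15,-2,-14,0,0,0,-1.15,-2,-14,0,0,0,-1.15]' 60 60
python3 -m handwheel '[-5,-14,0,0,0,-1.15,-5,-14,0,0,0,-1.15,-5,-14,0,0,0,-1.15,-5,-14,0,0,0,-1.15,-5,-14,0,0,0,-1.15,-5,-14,0,0,0,-1.15,-5,-14,0,0,0,-1.15,-5,-14,0,0,0,-1.15]' 60 60
python3 - <<'E'
from h import *
print(unproj('top0',[[500,300],[500,360],[505,210]],.1))
s=sensors.get_state();print(s['tcp_pos'],s['eef_rot'],s['joints'])
E
```

```text
time_s: 16.3
tcp_pos: [0.4812, -0.085, 0.2519]
eef_rot: [179.9, -0.1, -26.1]
contact_force: [-0.3, 0.8, 0.3]
gripper_width: 0.067
time_s: 17.1
tcp_pos: [0.4615, -0.2249, 0.2501]
eef_rot: [179.7, -0.1, -92.4]
contact_force: [0.9, 0.1, 0.4]
gripper_width: 0.0669
time_s: 17.9
tcp_pos: [0.412, -0.3649, 0.2481]
eef_rot: [179.6, -0.2, -158.6]
contact_force: [-0.1, -0.2, 0.4]
gripper_width: 0.067
[[ 0.40370089 -0.49132051  0.1       ]
 [ 0.26138382 -0.48988452  0.1       ]
 [ 0.62237135 -0.50589925  0.1       ]]
[ 0.41195191 -0.36485223  0.24808512] [ 179.59528082   -0.20454342 -158.61174629] [-21.24881109   8.30329528 -12.87004983  -0.17022942 -69.25134941
 -47.30276058]
```

```bash
python3 -m handwheel '[-0.4,-0.5,-2,0,0,-0.17,-0.4,-0.5,-4,0,0,-0.17,-0.4,-0.5,-4,0,0,-0.17]' 60 60
python3 - <<'E'
from fit import *
save('wrist','w10');s=load('w10')[1];print(s['tcp_pos'],s['eef_rot'])
show('w10',[.4888,-.3552,0],.044,.07,.093,191.4,'w10o',(0,0,640,480),1.2)
crop('scene0',420,60,640,260,3.6,'sm')
crop('top0',400,180,640,380,3.3,'tm')
E
```

```text
time_s: 18.2
tcp_pos: [0.4067, -0.3689, 0.2037]
eef_rot: [179.3, -0.5, -168.4]
contact_force: [-0.2, 0.6, -0.2]
gripper_width: 0.0667
[ 0.4074231  -0.36954014  0.20573517] [ 179.43491973   -0.42846565 -168.29913529]
```

View pics/w10o.png

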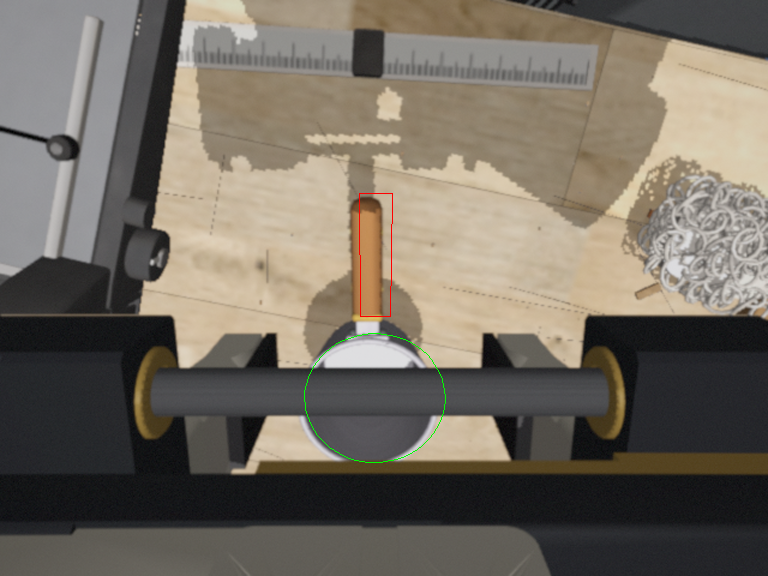

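View pics/sm.png

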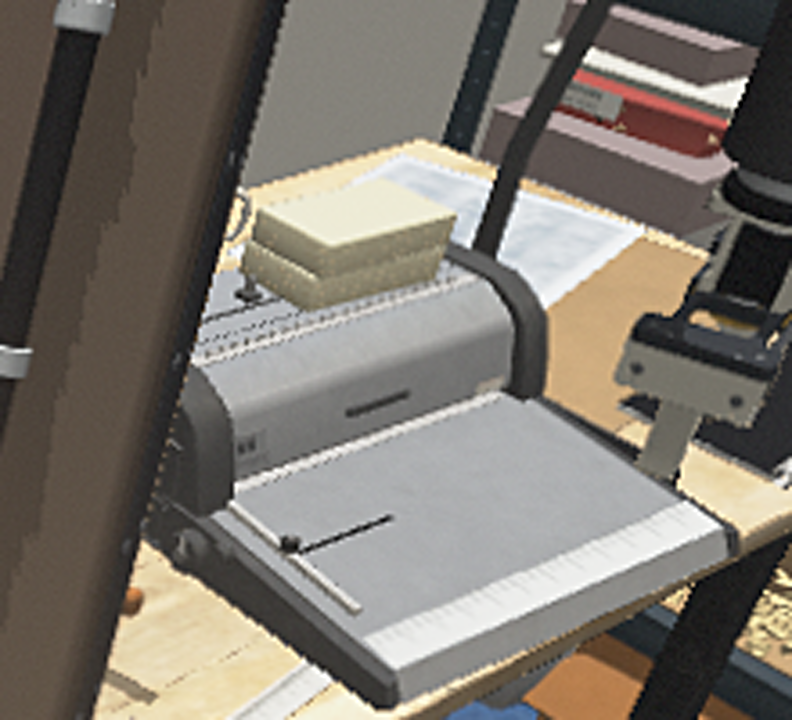

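View pics/tm.png

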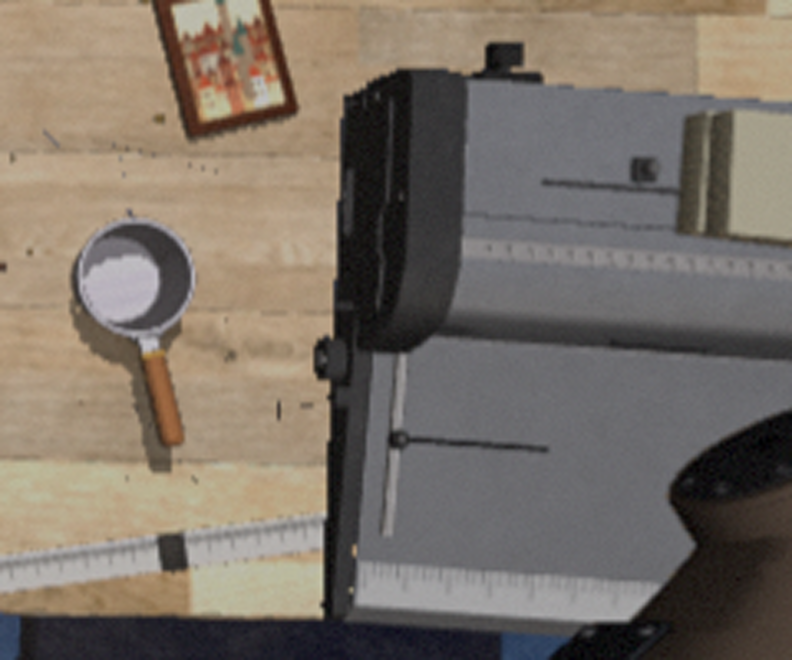

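Run:
```python
from fit import *
s=sensors.get_state();a=R.from_euler('xyz',s['eef_rot'],degrees=True);b=R.from_euler('xyz',[180,0,-168.6],degrees=True)
print((b*a.inv()).as_rotvec(), s['tcp_pos'])
```

```text
[-0.00816541 -0.00930141 -0.00521414] [ 0.4074231  -0.36954014  0.20573517]
```

```bash
python3 -m handwheel '[0,-0.4,-3,-0.008,-0.009,0,0,-0.7,-6,-0.008,-0.009,0,0,-0.7,-7.5,-0.008,-0.009,0,0,-0.7,-7.5,-0.008,-0.009,0,0,-0.7,-7.5,-0.008,-0.009,0]' 60 60
python3 - <<'E'
from fit import *
save('wrist','w11');s=load('w11')[1];print(s['tcp_pos'],s['eef_rot'])
show('w11',[.4888,-.3552,0],.044,.07,.093,191.4,'w11o',(0,0,640,480),1.2)
E
```

```text
time_s: 18.75
tcp_pos: [0.4083, -0.377, 0.1316]
eef_rot: [-180.0, -0.0, -168.2]
contact_force: [-0.1, 0.5, 0.4]
gripper_width: 0.0669
[ 0.40855094 -0.37705997  0.13204358] [-1.79931491e+02  4.50495789e-02 -1.68234793e+02]
```

View pics/w11o.png

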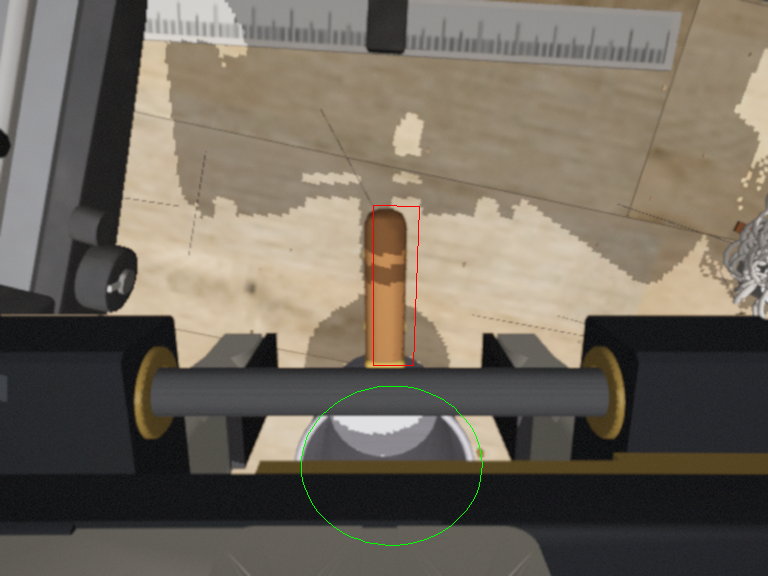

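```bash
python3 -m handwheel '[0,0,-3,0,0,0,0,0,-6,0,0,0,0,0,-7.6,0,0,0,0,0,-8.1,0,0,0,0,0,-8.1,0,0,0]' 60 60
python3 -m handwheel '[0,0,0,0,0,0,0,0,0,0,0,0,0,0,0,0,0,0,0,0,0,0,0,0,0,0,0,0,0,0,0,0,0,0,0,0,0,0,0,0,0,0,0,0,0,0,0,0]' 255 60
```

```text
time_s: 19.3
tcp_pos: [0.4092, -0.3773, 0.0517]
eef_rot: [-179.9, 0.1, -168.2]
contact_force: [-0.2, -0.3, 0.4]
gripper_width: 0.0669
time_s: 20.1
tcp_pos: [0.4091, -0.3773, 0.0517]
eef_rot: [-179.9, 0.1, -168.2]
contact_force: [-0.6, 0.5, 0.6]
gripper_width: 0.0176
```

```bash
python3 -m handwheel '[0,0,1,0,0,0,0,0,3,0,0,0,0,0,7,0,0,0,0,0,11,0,0,0,0,0,15,0,0,0,0,0,19,0,0,0,0,0,22,0,0,0,0,0,22,0,0,0]' 255 60
python3 - <<'E'
from wov import *
save('wrist','w12');s=load('w12')[1];print(s['tcp_pos'],s['eef_rot'])
wov('w12','w12o',-.0818,.0517,.044,.036,.07,0)
save('top','t12');crop('t12',400,180,560,340,4,'t12c')
E
```

```text
time_s: 20.9
tcp_pos: [0.4106, -0.3786, 0.2774]
eef_rot: [-179.6, 0.4, -168.2]
contact_force: [0.2, -0.5, -1.3]
gripper_width: 0.0174
[ 0.40976768 -0.37771522  0.27453013] [-179.73881555    0.27489187 -168.19762956]
```

View pics/w12o.png

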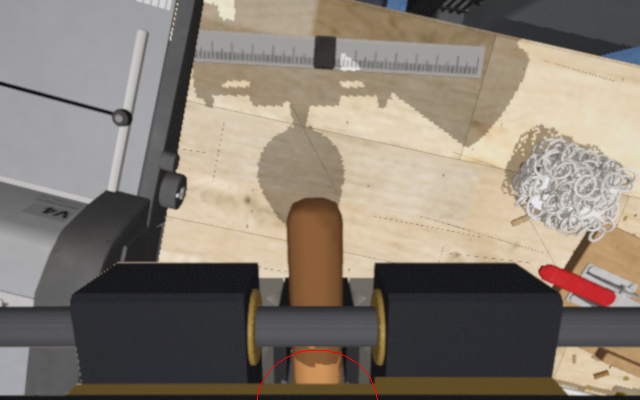

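View pics/t12c.png

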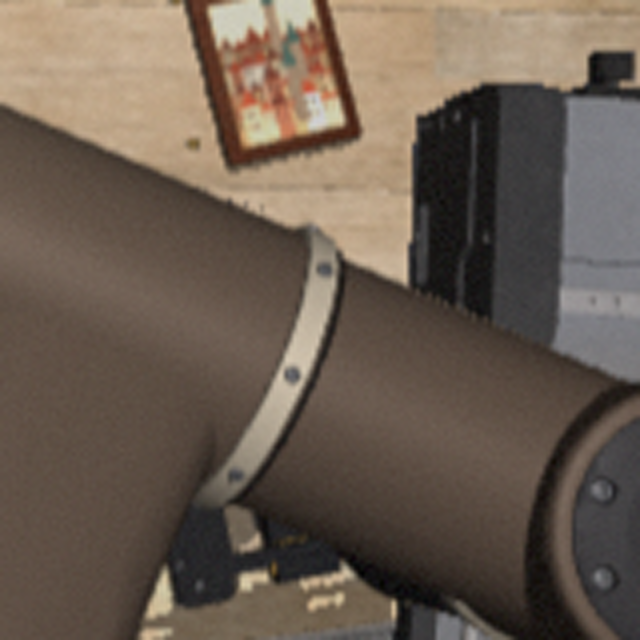

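```bash
python3 -m handwheel '[0.5,0.8,0,0,0,0.03,1.3,2,0,0,0,0.09,2.2,3.5,0,0,0,0.18,3.3,5.2,0,0,0,0.27,4.5,7,0,0,0,0.37,5.8,9,0,0,0,0.48,7,11,0,0,0,0.6,8.3,13.1,0,0,0,0.72]' 255 60
python3 -m handwheel '[1,1.6,0,0,0,0.09,2,3.2,0,0,0,0.18,3,4.8,0,0,0,0.27,4,6.4,0,0,0,0.36,5,8,0,0,0,0.45,6,9.6,0,0,0,0.54,7,11.2,0,0,0,0.63,8,12.8,0,0,0,0.72]' 255 60
python3 -m handwheel '[1,1.6,0,0,0,0.09,2,3.2,0,0,0,0.18,3,4.8,0,0,0,0.27,4,6.4,0,0,0,0.36,5,8,0,0,0,0.45,6,9.6,0,0,0,0.54,7,11.2,0,0,0,0.63,8,12.8,0,0,0,0.72]' 255 60
python3 -c "
from plant import sensors
s=sensors.get_state();print(s['tcp_pos'],s['eef_rot'],s['joints'])"
```

```text
time_s: 21.8
tcp_pos: [0.4918, -0.2446, 0.271]
eef_rot: [180.0, 0.1, -126.6]
contact_force: [-0.5, -1.1, -2.0]
gripper_width: 0.0172
time_s: 22.6
tcp_pos: [0.5715, -0.1152, 0.2694]
eef_rot: [179.8, 0.1, -85.0]
contact_force: [0.1, 0.5, -1.8]
gripper_width: 0.0175
time_s: 23.4
tcp_pos: [0.6512, 0.0141, 0.2676]
eef_rot: [179.7, 0.2, -43.5]
contact_force: [0.1, -0.6, -0.9]
gripper_width: 0.0172
[0.65120361 0.01405244 0.26763225] [179.68354615   0.18684128 -43.48074891] [ 1.83522305e+01  1.73285507e+01  1.38091091e+00 -1.59175618e-02
 -7.44195355e+01  2.81718610e+01]
```

```bash
python3 -m handwheel '[1.3,2,0,0,0,0.1,2.7,4,0,0,0,0.2,4.2,6.3,0,0,0,0.32,5.8,8.5,0,0,0,0.44,7.2,10.6,0,0,0,0.55,8.3,12.2,0,0,0,0.63,9,13.2,0,0,0,0.68,9.1,13.4,0,0,0,0.69]' 255 60
python3 -m handwheel '[0,0,0,0,0,0,0,0,0,0,0,0]' 255 60
python3 - <<'E'
from wov import *
save('wrist','w13');save('top','t13');save('scene','s13');s=load('w13')[1];print(s['tcp_pos'],s['eef_rot'])
E
```

```text
time_s: 24.2
tcp_pos: [0.7419, 0.1499, 0.2648]
eef_rot: [179.6, 0.4, -3.7]
contact_force: [0.7, -0.1, -1.4]
gripper_width: 0.0177
time_s: 24.4
tcp_pos: [0.7411, 0.1498, 0.2635]
eef_rot: [179.6, 0.5, -3.8]
contact_force: [-0.2, 0.4, -2.5]
gripper_width: 0.0179
[0.74132177 0.1494831  0.26413547] [179.57255069   0.44707246  -3.79955608]
```

View pics/t13.png

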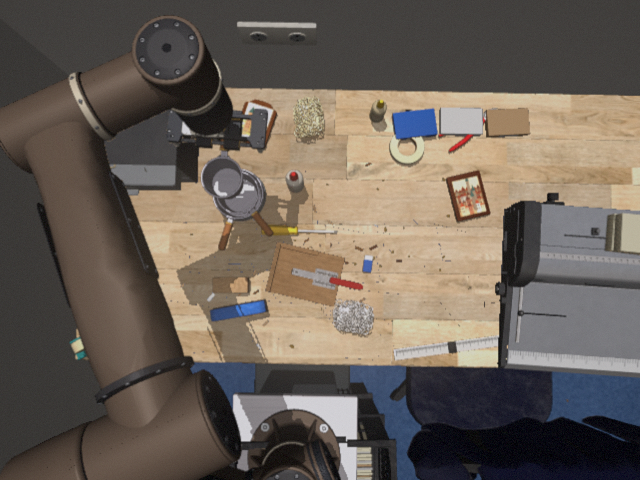

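View pics/s13.png

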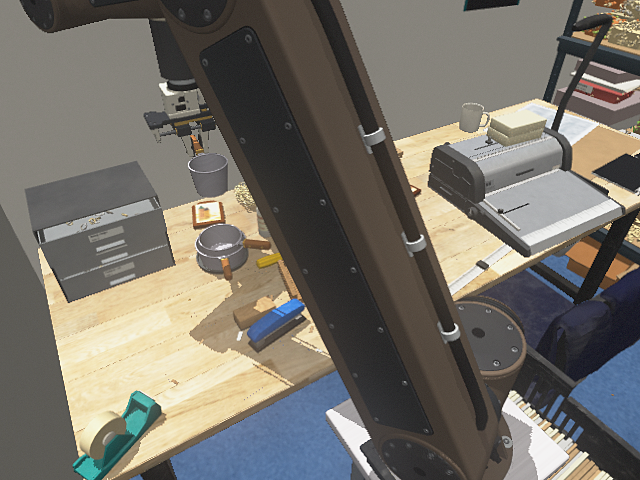

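Run:
```python
from fit import *
s=load('t13')[1]; a=np.radians(-3.8); S=s['tcp_pos'][:2]-.0818*np.array([np.cos(a),np.sin(a)]); print(S)
B=(185,130,285,255)
show('t13',[*S,.264-.0517],.044,.07,.093,-3.8,'a',B,5)
show('t13',[.6607,.1541,.010],.054,.06,.103,220.1,'b',B,5)
show('t13',[.6602,.1535,.006],.064,.05,.113,164.9,'c',B,5)
cv2.imwrite('pics/t13o.png',cv2.resize(np.hstack([cv2.imread('pics/%s.png'%k) for k in 'abc']),None,fx=.53,fy=.53,interpolation=cv2.INTER_AREA))
a=R.from_euler('xyz',s['eef_rot'],degrees=True);b=R.from_euler('xyz',[180,0,-4],degrees=True)
print((b*a.inv()).as_rotvec())
```

```text
[0.65989296 0.15479647]
[ 0.00664008 -0.00754488 -0.00345191]
```

View pics/t13o.png

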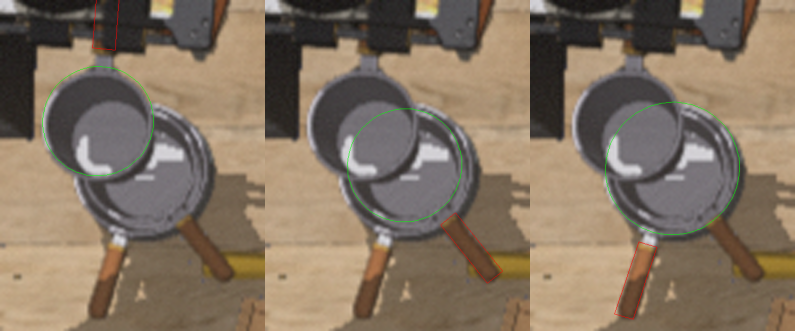

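View pics/a.png

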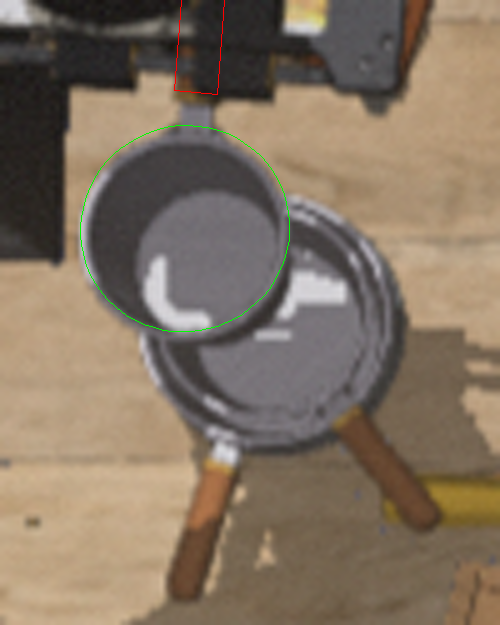

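```bash
python3 -m handwheel '[0.2,-0.1,-2,0.006,-0.007,0,0.25,-0.1,-5,0.0066,-0.0075,0,0.25,-0.1,-8,0.0066,-0.0075,0,0.25,-0.1,-10.5,0.0066,-0.0075,0,0.25,-0.1,-11.5,0.0066,-0.0075,0,0.25,-0.1,-11.5,0.0066,-0.0075,0]' 255 60
python3 - <<'E'
from fit import *
save('top','t14'); s=load('t14')[1];print(s['tcp_pos'],s['eef_rot'])
a=np.radians(s['eef_rot'][2]); S=s['tcp_pos'][:2]-.083*np.array([np.cos(a),np.sin(a)]); print(S)
B=(185,130,285,255)
show('t14',[*S,s['tcp_pos'][2]-.0517],.044,.07,.093,-3.8,'a14',B,5)
E
```

```text
time_s: 25.15
tcp_pos: [0.7434, 0.1477, 0.1487]
eef_rot: [179.9, 0.1, -3.8]
contact_force: [0.1, 0.5, -1.4]
gripper_width: 0.0175
[0.74434917 0.14799886 0.15047533] [ 1.79987639e+02 -3.82794347e-02 -3.81552707e+00]
[0.66153314 0.15352204]
```

View pics/a14.png

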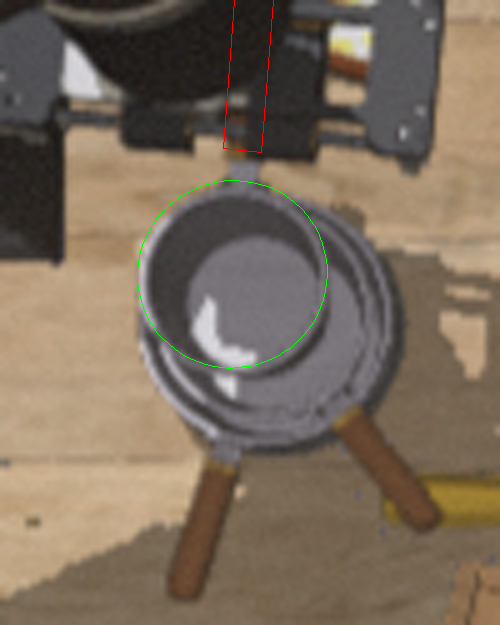

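Run:
```python
from fit import *
B=(205,155,285,235)
show('t14',[.6607,.1541,.010],.054,.06,.103,220.1,'b',B,5)
show('t14',[.6602,.1535,.006],.064,.05,.113,164.9,'c',B,5)
cv2.imwrite('pics/t14o.png',np.hstack([cv2.imread('pics/%s.png'%k) for k in 'bc']))
```

```text
(no output)
```

View pics/t14o.png

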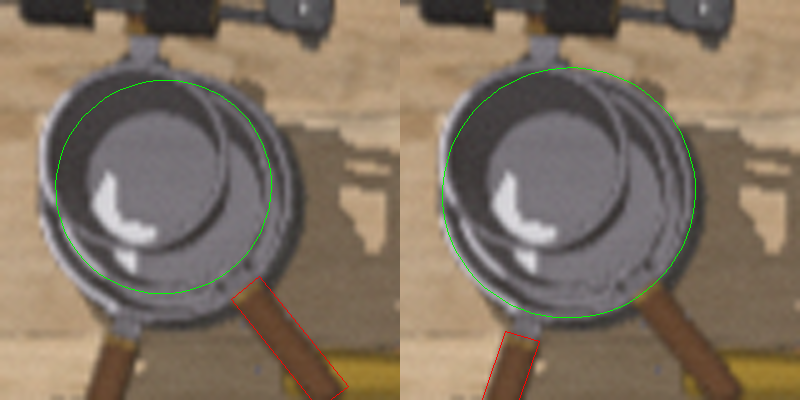

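```bash
python3 -m handwheel '[-0.05,0,-2,0,0,0,-0.05,0,-4.5,0,0,0,-0.05,0,-6.5,0,0,0,-0.05,0,-7.5,0,0,0,-0.05,0,-7.9,0,0,0,-0.05,0,-7.9,0,0,0]' 255 60
python3 -c "
from plant import sensors
s=sensors.get_state();print(s['tcp_pos'],s['eef_rot'])"
```

```text
time_s: 25.8
tcp_pos: [0.7445, 0.1481, 0.0724]
eef_rot: [-180.0, -0.1, -3.8]
contact_force: [-0.9, 0.0, -0.6]
gripper_width: 0.0176
[0.74445596 0.14811154 0.0724443 ] [-1.79998792e+02 -1.01634273e-01 -3.80796179e+00]
```

```bash
python3 -m handwheel '[0,0,-0.2,0,0,0,0,0,-0.4,0,0,0,0,0,-0.6,0,0,0,0,0,-0.7,0,0,0,0,0,-0.7,0,0,0]' 255 60
python3 - <<'E'
from fit import *
save('top','t15');crop('t15',200,150,290,240,6.5,'t15c')
E
```

```text
time_s: 26.3
tcp_pos: [0.7446, 0.1482, 0.0658]
eef_rot: [-180.0, -0.1, -3.8]
contact_force: [0.1, 0.5, 0.5]
gripper_width: 0.0173
```

View pics/t15c.png

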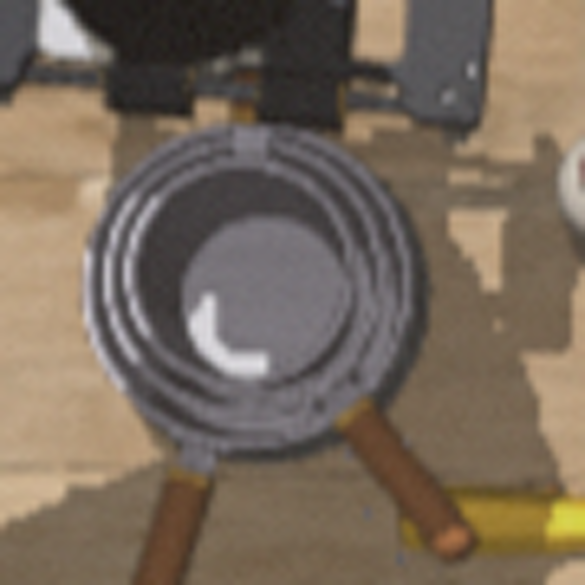

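```bash
python3 -m handwheel '[0,0,-0.05,0,0,0,0,0,-0.08,0,0,0,0,0,-0.08,0,0,0]' 255 60
python3 -m handwheel '[0,0,0,0,0,0,0,0,0,0,0,0,0,0,0,0,0,0,0,0,0,0,0,0]' 130 60
python3 -m handwheel '[0,0,1.5,0,0,0,0,0,4,0,0,0,0,0,8,0,0,0,0,0,12,0,0,0,0,0,16,0,0,0,-3,-3,20,0,0,0,-7,-7,20,0,0,0,-11,-11,20,0,0,0]' 130 60
```

```text
time_s: 26.65
tcp_pos: [0.7449, 0.1482, 0.0656]
eef_rot: [-180.0, -0.2, -3.8]
contact_force: [-1.0, -0.1, 4.3]
gripper_width: 0.0172
time_s: 27.05
tcp_pos: [0.7448, 0.1481, 0.0652]
eef_rot: [-180.0, -0.1, -3.8]
contact_force: [0.2, 0.8, -0.3]
gripper_width: 0.0413
time_s: 27.85
tcp_pos: [0.6481, 0.0513, 0.2678]
eef_rot: [-179.9, -0.4, -3.7]
contact_force: [0.6, -0.5, 0.2]
gripper_width: 0.0428
```

Move clear, then check from all the cameras.

```bash
python3 -m handwheel '[-4,-5,0,0,0,0,-8,-10,0,0,0,0,-12,-15,0,0,0,0,-16,-20,0,0,0,0,-16,-24,0,0,0,0,-16,-28,0,0,0,0,-16,-28,0,0,0,0]' 130 60
python3 - <<'E'
from fit import *
save('top','t16');save('scene','s16');save('wrist','w16')
crop('t16',190,140,290,260,5,'t16c'); crop('s16',150,170,330,310,4.4,'s16c')
E
```

```text
time_s: 28.55
tcp_pos: [0.4868, -0.2313, 0.2697]
eef_rot: [-180.0, -0.5, -3.8]
contact_force: [0.0, -0.7, -0.5]
gripper_width: 0.0429
```

View pics/t16.png

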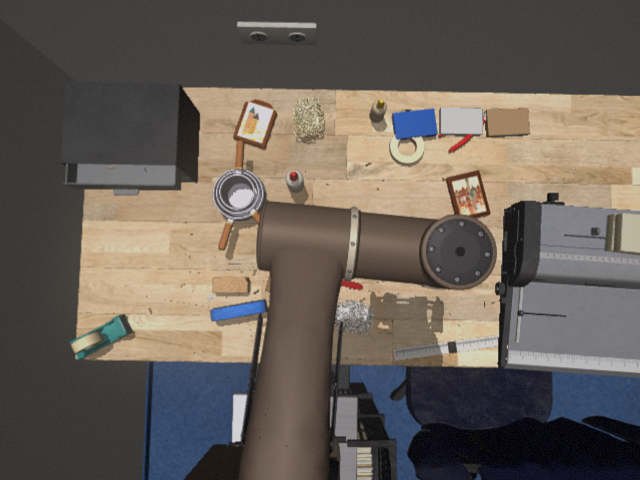

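View pics/t16c.png

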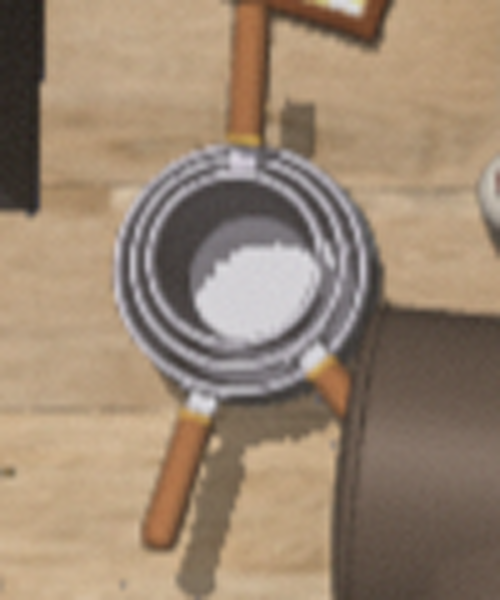

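View pics/s16c.png

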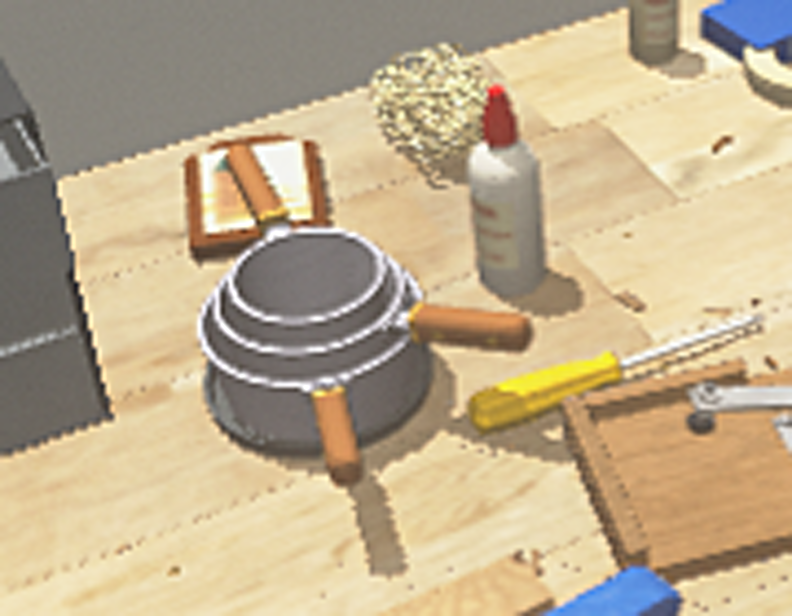

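Run:
```python
from fit import *
B=(180,200,280,280)
fn='s16'
im=cv2.imread('pics/s16.png');x0,y0,x1,y1=B;f=8
im=cv2.resize(im[y0:y1,x0:x1],None,fx=f,fy=f,interpolation=cv2.INTER_CUBIC)
th=np.linspace(0,2*np.pi,121)
for z,r_ in((.012,.068),(.056,.064),(.070,.054),(.084,.044)):
    P=np.c_[.660+r_*np.cos(th),.154+r_*np.sin(th),0*th+z]
    cv2.polylines(im,[np.round((proj(fn,P)-[x0,y0]+.5)*f).astype(int)],False,(0,255,0),1)
cv2.imwrite('pics/fin.png',im)
```

```text
(no output)
```

View pics/fin.png

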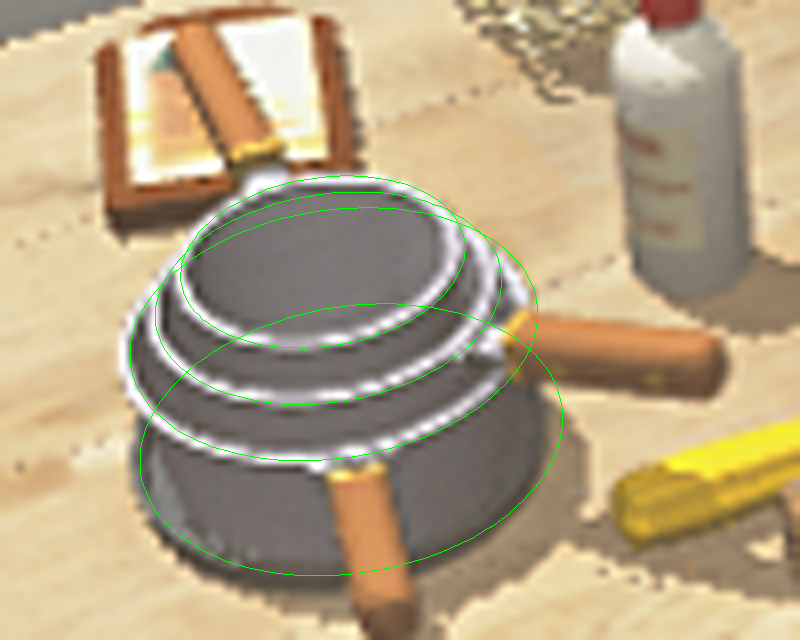

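```bash
python3 -c "
from plant import r
print(r.close_job())"
```

```text
the job is handed in; nothing more can be done
None
```

The three pans are nested on the storage stand in the order asked: large, then middle, then small. I handed the job in at about 29 s of the 72 s allowed.

- **Handles:** they point at about 165°, 220° and −4°, so the closest two are 55° apart. None lies over another.
- **Seating:** each pan met its floor within 1 mm of the expected height, with about 5 N of contact or less. The projected rim and stand outlines matched the last pictures with one small shift common to all of them, so I saw no tilt or rubbing.
- **Other things on the bench:** the bystanders I could see in the last pictures appear where they were. In the last top view the arm hid the eraser and much of the clamp board. The scene view shows the screwdriver and part of the board in place, but I did not check the eraser again. The gripper kept clear of the bottle, the cabinet and the binding machine.
- **Disagreement:** the top and wrist cameras differed by 2 to 4 mm on where the pans stood. I corrected for this by comparing the pans with the stand and the gripper in the same picture.

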